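# Fit the keyed shaft into the gear unit and hold it home

### The job

Take the keyed shaft (the one with the square head) out of the wooden stand and push its foot into the bore of the gear unit's hub, turning it until the key slips into the keyway. Keep pushing against the spring in the bore until the collar sits flush on the hub, and finish still gripping the shaft and holding it pressed fully home, so that a colleague can put in the retaining screw. Leave the plain shaft, jar, screwdriver and circuit board where they are.

Things in the scene. Friction and masses are not known exactly. Their poses are not given: they have to be found in the camera images.
- keyed_shaft: Bare steel shaft with a square head, 103 mm long, 0.32 to 0.48 kg, upright in one bore of the stand. Origin: centre of the foot (lower end), z up to the head. Up from the foot: round shank 24 mm diameter, 0 to 55 mm (foot chamfered 3 mm), with a key on its +x side; collar 40 mm diameter, 55 to 61 mm; square head 24 x 24 mm, faces square to x and y, 61 to 103 mm, for gripping.
- shaft_collar (a point): On the keyed shaft's axis at the underside of the collar, 55 mm above the foot; axes as the shaft's. On its +x side, straight above the key, the collar has a tab 8 mm wide that reaches 28 mm from the axis and is seen from above.
- shaft_key (a point): Lower end of the key on the keyed shaft, 15.5 mm from the axis to +x and 20 mm above the foot. The key is a bar 8 mm wide, out to 17 mm from the axis, from 20 to 50 mm above the foot; the 20 mm below it are plain round shank.
- hub: Steel hub standing up out of the middle of the gear unit, fixed (it does not turn). Origin on its axis at table height, z up. Its flat top face is 95 mm above the table, 46 mm across; a dark flange around it, 95 mm across, tops out at 90 mm. Its vertical bore, open at the top, has a keyway on the hub's +x side.
- hub_mouth (a point): Centre of the bore in the plane of the hub's top face, 95 mm above the table; axes as the hub's. Bore 26 mm diameter, no chamfer. With the key out of line a shaft stops when the foot is 20 mm deep and the key rests on the face; once the key slips in it goes on to 55 mm, where the collar rests on the face.
- hub_keyway (a point): Middle of the keyway in the plane of the hub's top face, 15.5 mm from the axis to the hub's +x. The keyway is a slot 10 mm wide in the bore's wall, out to 19 mm from the axis, open at the top, over the full depth.
- ejector (a joint): Spring-loaded plate in the bore, value in m: 0 as it rests, 47 mm below the hub's top face, growing as it is pushed down. It pushes up with 8 N at 0 and 14 N at 0.008, where the collar is on the hub; it lifts a released shaft by 8 mm.
- gear_unit: Grey gear housing fixed to the bench, 110 x 110 mm, top 82 mm above the table, on a foot plate 130 mm square; origin under the middle at table height, the hub stands in its middle; a motor 58 to 62 mm in diameter and 85 mm long lies on its -y side, highest point 78 mm above the table.
- stand: Wooden block, fixed, 70 x 170 x 30 mm, origin under its middle at table height, with two bores 26 mm in diameter and 18 mm deep at y = -50 and y = +50 mm; the keyed shaft stands in one and the plain shaft in the other, the feet 12 mm above the table.
- plain_shaft: Bare steel shaft without key or collar, round head 18 mm diameter, 90 mm long, standing in the other bore of the stand; origin at the centre of its foot. To be left alone.
- jar: Closed glass jar, 64 mm diameter, 95 mm high, origin at the centre of its underside. To be left alone.
- screwdriver: Screwdriver with an orange handle lying on the bench along its own x, origin under its middle. To be left alone.
- board: Green circuit board 80 x 60 mm, about 18 mm high with its parts, lying flat, origin under its middle. To be left alone.
Things that resemble listed ones, but are neither listed nor needed, are in the scene too. Leave any purple or red look-alike of the keyed_shaft alone.

How it is judged:
By the outcome, as a careful person would: the job done as asked, in the order asked, and still so for the second after the job is handed in, while the arm keeps its last pose, push and grip.
It also fails if it takes over 51 s, if anything falls off the work surface, if the arm or the gripper's body presses on something with over 40 N, if the wrist force passes 120 N, or if a joint passes its speed limit or range.

### The arm

A 6-joint arm with a two-finger parallel gripper is mounted at the origin on the work surface. World frame = base frame: x ahead of the robot, y to its left, z up, the work surface at z = 0. Lengths are in m, angles in degrees, forces in N, time in s.
With the tool pointing down it reaches from about 0.325 to 0.875 m from the base axis. Payload 4.4 kg.
Tool frame: the origin (TCP) lies at the very end of the fingers, on their centre line; the grasp point (between the pads) lies 19 mm behind it; y points along the fingers, x is the direction in which the jaws open and shut, and the axes are right-handed (so a half turn about y gives the same grasp; the last joint's range is limited). The gripper opens to 85 mm and grips with 20 to 120 N. Pads are 22 mm wide; open, the fingers measure 114 mm over their backs; the gripper's body (76 mm by 85 mm) begins 54 mm behind the grasp point. The pads swing forward as they close: fully open they stand 13 mm farther back than shut.
Start: joints at [58.012, 11.837, 88.321, -0, 79.842, -8.623], TCP at [0.228, 0.528, 0.231] pointing down, gripper open.
Joint ranges: [-156.59, 156.59], [-49.26, 127.26], [12.9, 141.05], [-63.56, 243.56], [4.71, 150.69], [-161.64, 161.64]. Speed limits (degrees/s): [159.86, 159.86, 180, 180, 180, 180].

### API

Orientations are given as [roll, pitch, yaw] about the fixed x, y, z axes, in that order (R = Rz(yaw) Ry(pitch) Rx(roll)).
In Python, from bench import r gives the robot as it stands.
- The arm moves only by the shell command python3 -m pendant 'ROWS'. ROWS is JSON, one flat list of numbers, 5 for each row, row after row: the shift along the tool's x, y, z in mm, then the turn about the tool's y in rad, then the opening, from 0 (shut) to 1 (fully open). In form: [dx, dy, dz, turn, claw, dx, dy, dz, turn, claw, ...]. A call has 1 to 10 rows; each row shifts and turns the pose as measured when the row begins, along the tool's axes as they then stand; what a row does not reach is not made up. A row lasts 1/12 s, in which the tool goes at most 41.7 mm and 7.16 degrees, less where a joint would pass 70% of its speed; a pose out of reach is approached as far as the arm can. A call is refused whole if a number of a shift passes 41.7 or a number of a turn 0.125, either way. A call with a gripper value outside its range is refused whole. The fingers move at their own pace and stop on an object; the grip force is fixed at half the most. Time passes only in rows, so rows that do not move let the fingers close. It gives the time, the measured TCP pose, the force and the opening at its end, in the units of the state.
- r.read_state(): the state, without advancing time (a new reading comes with each control period).
- r.get_image(name): name is "scene" or "top"; returns the picture (384x512x3 uint8, blue, green, red); there is no depth.
- r.camera_model(name): a dict with "K" (3x3 intrinsics, pixels), "k1" (the pictures are not rectified: a ray, as slopes to the right and down, at radius r is drawn at 1 + k1 r^2 times it, then the intrinsics apply), "world_to_cam" (4x4, takes a point from world to camera coordinates). Camera axes: x right, y down, z forward; pixel columns grow to the right and rows downward; lengths in m; the calibration is good to about 2 mm. A picture is of the moment at which its call begins. camera_model takes no time and is no camera call.
- r.hand_in(): hands the job in, once; it reports no verdict.
The state is a dict: "time": time; "joint_pos": joint angles; "qvel": joint speeds; "joint_torque": joint torques, N m; "ee_pos": TCP position; "eef_rot": TCP orientation; "wrist_force": force on the tool from outside, world axes, zero at the start; "ft_torque": the same for the moment, N m; "width": finger opening in m.
Only numpy, scipy, OpenCV 4.12 (cv2) and the standard library are available. Lean on these libraries where they do the work, as an engineer would, in place of code of your own. Each camera call takes 0.05 s, during which the arm holds its last target.

## Working session

There is one attempt and no reset: what is moved stays moved. The work goes in short steps, Python scripts to look and compute and a shell command to move; the robot and the scene stay as the last step left them, time stands still between calls to the robot, and variables do not carry over. Pictures are saved under pics/ and viewed, and the job is handed in when it is done.

```bash
mkdir -p pics; ls
python3 - <<'E'
from bench import r
import cv2
for n in("scene","top"):
    cv2.imwrite(f"pics/{n}0.png",r.get_image(n)); print(r.camera_model(n))
print(r.read_state())
E
```

```text
pics
{'K': array([[434.44848159,   0.        , 253.24808884],
       [  0.        , 434.44848159, 191.21003265],
       [  0.        ,   0.        ,   1.        ]]), 'k1': -0.018822313535675025, 'world_to_cam': array([[ 0.14455311,  0.98928139,  0.0206576 , -0.13108109],
       [ 0.57476728, -0.06695427, -0.81557324, -0.29367963],
       [-0.80544831,  0.12976696, -0.57828502,  1.47039093],
       [ 0.        ,  0.        ,  0.        ,  1.        ]])}
{'K': array([[380.25978383,   0.        , 250.79368439],
       [  0.        , 380.25978383, 191.35560852],
       [  0.        ,   0.        ,   1.        ]]), 'k1': -0.03886579475983084, 'world_to_cam': array([[-0.01346583, -0.9997006 , -0.02043011,  0.06457676],
       [-0.9879532 ,  0.01645223, -0.1538759 ,  0.6467033 ],
       [ 0.15416595,  0.01811193, -0.98787895,  0.97880754],
       [ 0.        ,  0.        ,  0.        ,  1.        ]])}
{'time': 0.1, 'joint_pos': array([ 5.80138204e+01,  1.18821619e+01,  8.83982569e+01,  1.68560832e-04,
        7.98433574e+01, -8.62273237e+00]), 'qvel': array([ 0.01660264, -0.09026468, -0.23469564, -0.04466934,  0.06277128,
       -0.04329706]), 'joint_torque': array([-1.07724711e-03, -3.84095693e+01, -2.92549467e+01, -3.17097274e-04,
        4.92642430e-03,  1.54074428e-05]), 'ee_pos': array([0.22765182, 0.52724552, 0.2302006 ]), 'eef_rot': array([-89.98127853,   0.12235224,  66.63654286]), 'wrist_force': array([-0.63196984,  1.05585935,  1.34383942]), 'ft_torque': array([-0.01624689,  0.03217345,  0.02232043]), 'width': 0.08521190531423067}
```

View pics/scene0.png

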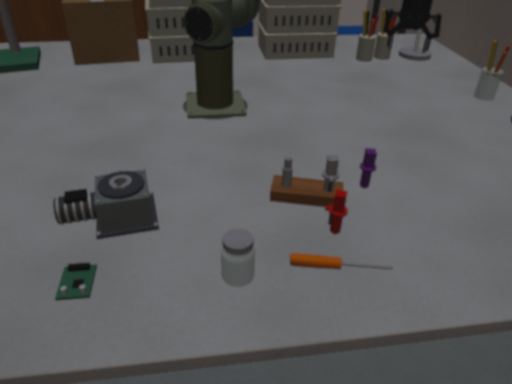

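View pics/top0.png

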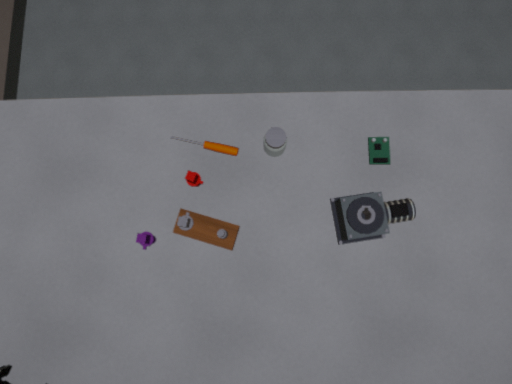

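The scene view shows the stand at about (307,190), with the plain shaft at (288,172) and the keyed shaft at (331,172). Red and purple look-alikes are nearby. In the top view the keyed shaft is at (186,223) and the hub at (366,214). I'll enlarge both.

Run:
```python
import cv2,numpy as np
t=cv2.imread("pics/top0.png"); s=cv2.imread("pics/scene0.png")
def c(im,x,y,w,h,k): return cv2.resize(im[y:y+h,x:x+w],None,fx=k,fy=k,interpolation=cv2.INTER_CUBIC)
a=c(t,165,198,40,40,10);b=c(t,336,184,60,60,7)
b=cv2.resize(b,(400,400))
cv2.imwrite("pics/z1.png",np.clip(np.hstack([a,b])*1.4,0,255).astype('uint8'))
a=c(s,270,140,80,75,5);b=c(s,90,160,80,75,5)
cv2.imwrite("pics/z2.png",np.clip(np.hstack([a,b])*1.4,0,255).astype('uint8'))
```

```text
(no output)
```

View pics/z1.png

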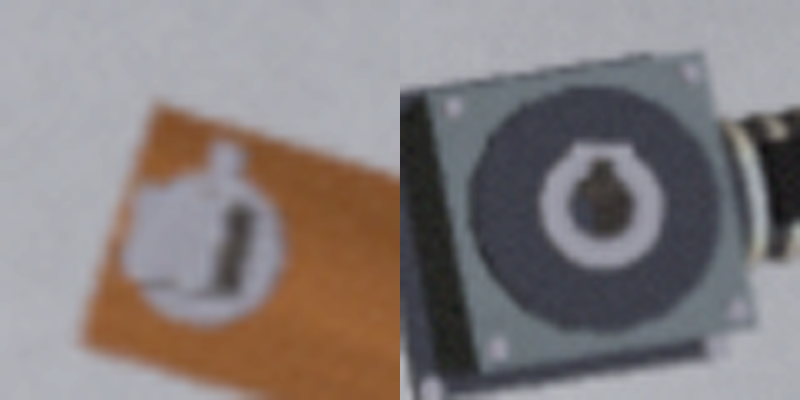

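View pics/z2.png

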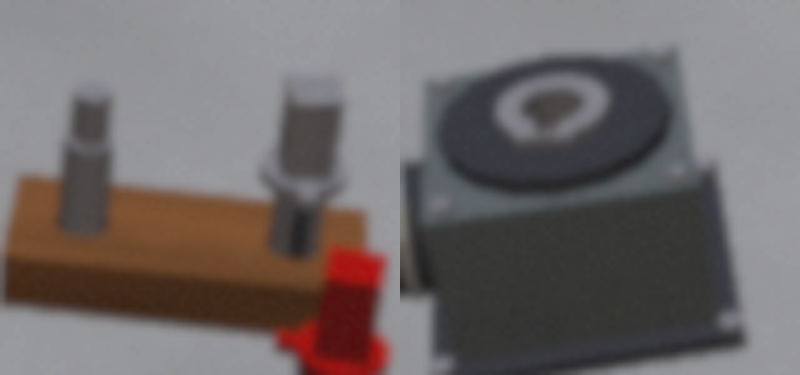

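```bash
cat > h.py <<'E'
import cv2,numpy as np
from bench import r
def proj(n,P):
    m=r.camera_model(n);P=np.atleast_2d(P)
    c=P@m['world_to_cam'][:3,:3].T+m['world_to_cam'][:3,3]
    s=c[:,:2]/c[:,2:];s=s*(1+m['k1']*(s**2).sum(1,keepdims=True))
    return s@m['K'][:2,:2].T+m['K'][:2,2]
def ray(n,uv):
    m=r.camera_model(n);d=(np.array(uv,float)-m['K'][:2,2])/m['K'][0,0];s=d.copy()
    for _ in range(8): s=d/(1+m['k1']*(s@s))
    R=m['world_to_cam'][:3,:3];t=m['world_to_cam'][:3,3]
    return -R.T@t, R.T@np.r_[s,1]
def hit(n,uv,z):
    o,d=ray(n,uv);return (o+d*(z-o[2])/d[2])[:2]
# ortho view: column -> -y, row -> -x, centre c, half-size h m, px per mm k
def ortho(n,im,c,z,h=.04,k=5):
    N=int(2*h*1000*k);g=(np.arange(N)+.5)/N*2*h-h
    X=c[0]-g[:,None]+0*g[None];Y=c[1]-g[None]+0*g[:,None]
    p=proj(n,np.stack([X,Y,X*0+z],-1).reshape(-1,3)).reshape(N,N,2).astype(np.float32)
    return cv2.remap(im,p[...,0],p[...,1],cv2.INTER_CUBIC)
E
python3 - <<'E'
from h import *
t=cv2.imread("pics/top0.png"); s=cv2.imread("pics/scene0.png")
ch=hit("top",(336+203/6.67,184+207/6.67),.095);cs=hit("top",(165+20.7,198+25),.073)
ch2=hit("scene",(90+30.5,160+21.5),.095)
print(ch,ch2,cs)
o=[]
for c,z in((ch,.095),(cs,.073),(cs,.115)):
    o.append([ortho(n,i,c,z,.035,3.7) for n,i in(("top",t),("scene",s))])
im=np.vstack([np.hstack([a[k] for a in o]) for k in(0,1)])
cv2.imwrite("pics/o1.png",np.clip(im*1.4,0,255).astype('uint8'));print(im.shape)
E
```

```text
[ 0.57446201 -0.24101912] [ 0.58238482 -0.23785156] [0.56284581 0.22658128]
(518, 777, 3)
```

View pics/o1.png

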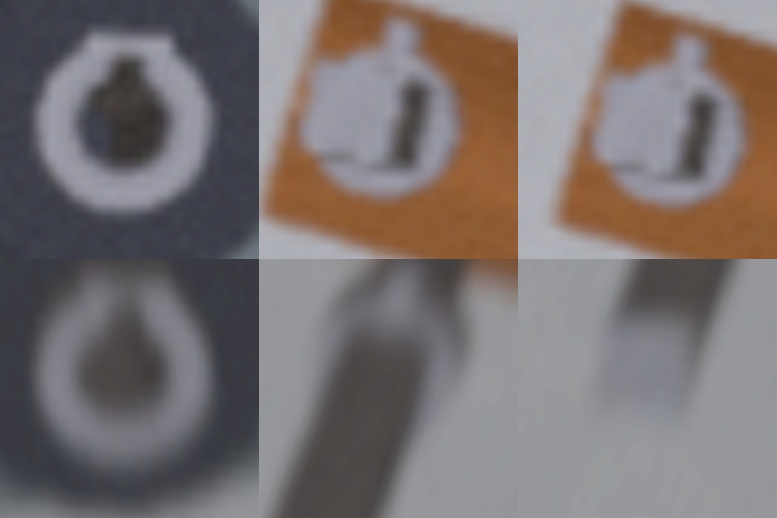

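Run:
```python
from h import *
from scipy.optimize import least_squares,minimize
t=cv2.imread("pics/top0.png"); s=cv2.imread("pics/scene0.png")
# template fits on ortho images
def sample(n,im,c,z,pts):
    P=np.c_[pts+c,np.full(len(pts),z)];p=proj(n,P).astype(np.float32)
    return cv2.remap(im,p[:,0].reshape(-1,1),p[:,1].reshape(-1,1),cv2.INTER_CUBIC)[:,0].astype(float)
for n,im in(("top",t),("scene",s)):
    g=cv2.cvtColor(im,cv2.COLOR_BGR2GRAY)
    a=np.radians(np.arange(40,321,2) if n=="top" else np.arange(60,301,2)) # avoid +x
    u=np.c_[np.cos(a),np.sin(a)]
    def f(c):
        return -sum((sample(n,g,c,.095,u*(.023-d))-sample(n,g,c,.095,u*(.023+d))).sum() for d in(.001,.002))
    c0=np.array([.576,-.24]);best=min((minimize(f,c0+np.array(o)*1e-3,method="Nelder-Mead",options=dict(xatol=1e-5,initial_simplex=c0+np.array(o)*1e-3+np.array([[0,0],[2e-3,0],[0,2e-3]]))) for o in((0,0),(2,2),(-2,-2),(3,-2))),key=lambda q:q.fun)
    c=best.x;print(n,"hub",c,best.fun/len(a))
    for rr in(.0145,.0165):
        al=np.radians(np.arange(-60,61,4.));v=sample(n,g,c,.095,rr*np.c_[np.cos(al),np.sin(al)]);print(rr,dict(zip(np.degrees(al).astype(int),v.astype(int))))
n="top"
# collar: saturation of wood vs steel
hsv=cv2.cvtColor(t,cv2.COLOR_BGR2HSV)[...,1]
a=np.radians(np.r_[np.arange(-110,-39,3),np.arange(-150,-120,3)+0]);a=np.radians(np.arange(-170,-30,3));u=np.c_[np.cos(a),np.sin(a)]
def f(c): return sum((sample(n,hsv,c,.073,u*(.02-d))-sample(n,hsv,c,.073,u*(.02+d))).sum() for d in(.001,.002))
c0=np.array([.5633,.227]);b=minimize(f,c0,method="Nelder-Mead",options=dict(xatol=1e-5,initial_simplex=c0+np.array([[0,0],[2e-3,0],[0,2e-3]])));c=b.x;print("collar",c)
for rr in(.0235,.0255):
    al=np.radians(np.arange(-50,31,3.));v=sample(n,hsv,c,.073,rr*np.c_[np.cos(al),np.sin(al)]);print(rr,dict(zip(np.degrees(al).round().astype(int),v.astype(int))))
cv2.imwrite("pics/sh.png",ortho("top",t,c,.115,.04,7))
# plain shaft bore centre for stand reference / scene overview
```

```text
top hub [ 0.57551955 -0.23939908] -78.13475177304964
0.0145 {np.int64(-59): np.int64(99), np.int64(-56): np.int64(99), np.int64(-52): np.int64(98), np.int64(-48): np.int64(97), np.int64(-44): np.int64(96), np.int64(-40): np.int64(96), np.int64(-36): np.int64(95), np.int64(-32): np.int64(91), np.int64(-28): np.int64(84), np.int64(-24): np.int64(74), np.int64(-20): np.int64(64), np.int64(-16): np.int64(54), np.int64(-12): np.int64(45), np.int64(-8): np.int64(42), np.int64(-4): np.int64(40), np.int64(0): np.int64(39), np.int64(4): np.int64(44), np.int64(8): np.int64(52), np.int64(12): np.int64(61), np.int64(16): np.int64(72), np.int64(20): np.int64(82), np.int64(24): np.int64(90), np.int64(28): np.int64(97), np.int64(32): np.int64(97), np.int64(36): np.int64(93), np.int64(40): np.int64(93), np.int64(44): np.int64(94), np.int64(48): np.int64(95), np.int64(52): np.int64(97), np.int64(56): np.int64(100), np.int64(59): np.int64(101)}
0.0165 {np.int64(-59): np.int64(108), np.int64(-56): np.int64(108), np.int64(-52): np.int64(109), np.int64(-48): np.int64(108), np.int64(-44): np.int64(107), n
[... 3488 characters left out ...]
164), np.int64(-41): np.int64(163), np.int64(-38): np.int64(164), np.int64(-35): np.int64(167), np.int64(-32): np.int64(165), np.int64(-29): np.int64(169), np.int64(-26): np.int64(160), np.int64(-23): np.int64(114), np.int64(-20): np.int64(66), np.int64(-17): np.int64(30), np.int64(-14): np.int64(22), np.int64(-11): np.int64(16), np.int64(-8): np.int64(16), np.int64(-5): np.int64(15), np.int64(-2): np.int64(18), np.int64(1): np.int64(50), np.int64(4): np.int64(92), np.int64(7): np.int64(136), np.int64(10): np.int64(156), np.int64(13): np.int64(165), np.int64(16): np.int64(157), np.int64(19): np.int64(158), np.int64(22): np.int64(165), np.int64(25): np.int64(169), np.int64(28): np.int64(166)}
```

View pics/sh.png

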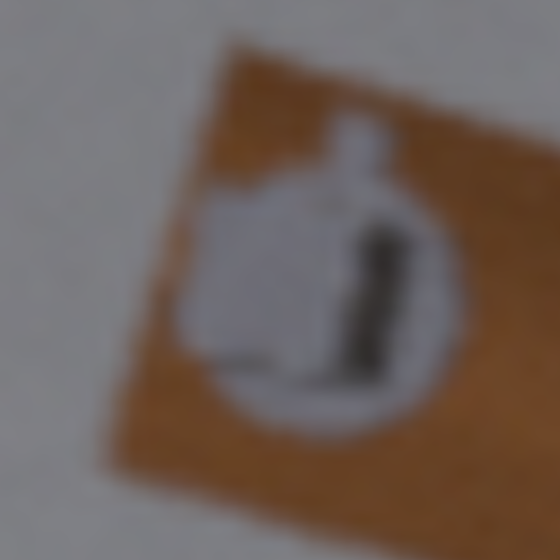

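The top view puts the hub axis near (0.576, -0.2395) with the keyway at yaw about -4.5°. The keyed shaft is near (0.5645, 0.2264) with its tab at yaw about -9.5°. The measured sizes match the given ones: the hub outline is about 47 mm, and the shaft sits inside the stand at the correct height. Next I work out the approach.

```bash
cat >> h.py <<'E'
from scipy.spatial.transform import Rotation as Ro
def go(pos,yaw=None):
    s=r.read_state();R=Ro.from_euler('xyz',s['eef_rot'],degrees=True).as_matrix()
    d=R.T@(np.array(pos)-s['ee_pos'])*1000
    y=np.degrees(np.arctan2(R[1,0],R[0,0]))
    print("t",s['time'],"pos",s['ee_pos'].round(4),"rot",s['eef_rot'].round(2),"F",s['wrist_force'].round(1),"w",round(s['width'],4))
    print("tool shift mm",d.round(1),"turn", None if yaw is None else round(float(np.radians(y-yaw)),3))
E
python3 -c "
from h import *
go([.5645,.2265,.2],-9.5)
# scene check of shaft: head top
import numpy as np
for c in ([.5645,.2265],[.566,.2265]): print(proj('scene',[[*c,.115],[*c,.073]]))
print(hit('top',(194,178),.1),hit('top',(147,240),.1))"
```

```text
t 0.1 pos [0.2277 0.5272 0.2302] rot [-89.98   0.12  66.64] F [-0.6  1.1  1.3] w 0.0852
tool shift mm [-142.4   30.4 -428.5] turn 1.329
[[331.75422733 156.52799765]
 [329.48649388 172.19344607]]
[[331.94752424 156.86809086]
 [329.67231722 172.54423741]]
[0.67752439 0.20118578] [0.51884317 0.32020557]
```

```bash
python3 -m pendant '[-13,0,-38,0,1, -13,0,-38,0,1, -13,0,-38,0,1, -13,0,-38,0,1, -13,0,-38,0,1, -13,0,-38,0,1, -13,0,-38,0,1, -13,0,-38,0,1, -13,0,-38,0,1, -13,0,-38,0,1]'; python3 -c "
from h import *
go([.5653,.2265,.2],-9.5)"
```

```text
time: 0.93
ee_pos: [0.5278, 0.2529, 0.2232]
eef_rot: [-89.5, 0.4, 67.7]
wrist_force: [0.6, 1.0, -0.2]
width: 0.0854
t 0.9333 pos [0.5278 0.2529 0.2232] rot [-89.46   0.43  67.69] F [ 0.6  1.  -0.2] w 0.0854
tool shift mm [-10.   22.9 -44.9] turn 1.347
```

```bash
python3 -m pendant '[-5,0,-22,0,1, -5,0,-22,0,1, 0,0,0,0.12,1, 0,0,0,0.12,1, 0,0,0,0.12,1, 0,0,0,0.12,1, 0,0,0,0.12,1, 0,0,0,0.12,1, 0,0,0,0.12,1, 0,0,0,0.12,1]'; python3 -m pendant '[0,0,0,0.12,1, 0,0,0,0.12,1, 0,0,0,0.12,1, 0,0,0,0,1]'; python3 -c "
from h import *
go([.5653,.2265,.15],-9.5)"
```

```text
time: 1.77
ee_pos: [0.5708, 0.2129, 0.2143]
eef_rot: [-90.3, 1.4, 10.0]
wrist_force: [0.2, 0.2, 0.6]
width: 0.0853
time: 2.1
ee_pos: [0.5688, 0.2124, 0.211]
eef_rot: [-90.9, 1.5, -11.6]
wrist_force: [-0.3, -0.4, -0.6]
width: 0.0853
t 2.1 pos [0.5688 0.2124 0.211 ] rot [-90.91   1.47 -11.59] F [-0.3 -0.4 -0.6] w 0.0853
tool shift mm [-4.7 60.9 14.1] turn -0.036
```

```bash
python3 -m pendant '[0,0,0,0,1, 0,0,0,0,1]'; python3 -c "
from h import *
go([.5653,.2265,.15],-9.5);print(r.read_state()['joint_pos'])"
```

```text
time: 2.27
ee_pos: [0.5682, 0.2122, 0.2099]
eef_rot: [-90.9, 1.6, -11.3]
wrist_force: [-0.4, -0.6, -0.7]
width: 0.0854
t 2.2667 pos [0.5682 0.2122 0.2099] rot [-90.95   1.58 -11.29] F [-0.4 -0.6 -0.7] w 0.0854
tool shift mm [-4.  59.8 14.4] turn -0.031
[12.43278033 17.8097338  83.48600133 -0.23680801 80.53335759 23.75534848]
```

```bash
cat >> h.py <<'E'
def tilt():
    s=r.read_state();R=Ro.from_euler('xyz',s['eef_rot'],degrees=True).as_matrix()
    print("tilt deg xy of tool y",np.degrees(R[:2,1]).round(2), "j",s['joint_pos'].round(2),"qv",s['qvel'].round(2))
E
python3 -c "
from h import *
tilt()"
python3 -m pendant '[-4,0,7,-0.03,1, 0,0,7,0,1]'; python3 -c "
from h import *
go([.5653,.2265,.15],-9.5);tilt()"
python3 -m pendant '[0,-20,0,0,1]';python3 -c "
from h import *
tilt()"
python3 -m pendant '[0,20,0,0,1]';python3 -c "
from h import *
tilt()"
python3 -m pendant '[0,5,0,0,1,0,5,0,0,1]';python3 -c "
from h import *
go([.5653,.2265,.15],-9.5);tilt()"
```

```text
tilt deg xy of tool y [-1.74 -0.62] j [12.43 17.81 83.49 -0.24 80.53 23.76] qv [-0.1   0.25  0.36 -0.08 -0.05 -1.6 ]
time: 2.43
ee_pos: [0.5664, 0.2264, 0.2093]
eef_rot: [-90.9, 1.7, -9.3]
wrist_force: [0.9, -0.2, 0.4]
width: 0.0854
t 2.4333 pos [0.5664 0.2264 0.2093] rot [-90.93   1.67  -9.32] F [ 0.9 -0.2  0.4] w 0.0854
tool shift mm [ 0.6 59.3  0.9] turn 0.003
tilt deg xy of tool y [-1.8  -0.65] j [13.77 18.29 82.93 -0.2  80.68 23.12] qv [ 6.99  5.92 -7.28 -0.45  0.89  7.78]
time: 2.52
ee_pos: [0.564, 0.2274, 0.2247]
eef_rot: [-91.1, 2.2, -9.2]
wrist_force: [-0.3, -0.2, -1.0]
width: 0.0851
tilt deg xy of tool y [-2.33 -0.74] j [13.89 17.72 81.84 -0.16 82.88 23.08] qv [  0.28 -11.53 -18.04  -0.31  28.89  -1.6 ]
time: 2.6
ee_pos: [0.5688, 0.2296, 0.2135]
eef_rot: [-90.7, 1.3, -9.0]
wrist_force: [1.8, 0.7, 2.1]
width: 0.0856
tilt deg xy of tool y [-1.37 -0.49] j [13.98 18.2  82.54 -0.14 80.71 23.04] qv [  1.09  14.43  22.72   0.55 -30.72  -0.21]
time: 2.77
ee_pos: [0.5674, 0.2309, 0.2015]
eef_rot: [-90.7, 1.4, -8.8]
wrist_force: [0.5, 0.5, 1.1]
width: 0.0856
t 2.7667 pos [0.5674 0.2309 0.2015] rot [-90.73   1.43  -8.84] F [0.5 0.5 1.1] w 0.0856
tool shift mm [-0.1 51.6 -4. ] turn 0.011
tilt deg xy of tool y [-1.52 -0.5 ] j [14.12 18.76 83.27 -0.12 79.57 22.97] qv [ 0.71  4.34  6.34  0.13 -6.8  -0.36]
```

```bash
python3 -m pendant '[0,30,-2,0,1, 0,0,0,0,1]';python3 -c "
from h import *
go([.5653,.2265,.15],-9.5);tilt()"
python3 -m pendant '[0,0,0,0,1, 0,0,0,0,1,0,0,0,0,1, 0,0,0,0,1]';python3 -c "
from h import *
go([.5653,.2265,.15],-9.5);tilt()"
```

```text
time: 2.93
ee_pos: [0.5659, 0.2297, 0.1706]
eef_rot: [-90.7, 1.4, -8.7]
wrist_force: [-2.5, -1.0, -2.3]
width: 0.0857
t 2.9333 pos [0.5659 0.2297 0.1706] rot [-90.72   1.44  -8.71] F [-2.5 -1.  -2.3] w 0.0857
tool shift mm [ 0.4 20.6 -2.9] turn 0.014
tilt deg xy of tool y [-1.54 -0.49] j [14.03 20.16 85.23 -0.11 76.22 22.76] qv [ 0.92 -3.77 -6.41  0.45  3.22 -0.06]
time: 3.27
ee_pos: [0.5669, 0.2307, 0.1733]
eef_rot: [-90.7, 1.4, -8.6]
wrist_force: [0.4, -0.7, 0.7]
width: 0.0855
t 3.2667 pos [0.5669 0.2307 0.1733] rot [-90.66   1.36  -8.63] F [ 0.4 -0.7  0.7] w 0.0855
tool shift mm [-0.4 23.4 -4.1] turn 0.015
tilt deg xy of tool y [-1.44 -0.45] j [14.09 20.1  84.97 -0.09 76.43 22.74] qv [ 0.09 -0.73 -1.28 -0.01  0.38 -0.07]
```

```bash
python3 -m pendant '[0,-20,-2,0,1]';python3 -m pendant '[0,30,-2,0,1,0,0,0,0,1]';python3 -c "
from h import *
go([.5653,.2265,.15],-9.5);tilt()"
python3 -m pendant '[0,-20,0,0,1]';python3 -m pendant '[0,25,0,0,1,0,0,0,0,1]';python3 -c "
from h import *
go([.5653,.2265,.15],-9.5);tilt()"
```

```text
time: 3.35
ee_pos: [0.5647, 0.2284, 0.1901]
eef_rot: [-90.8, 1.7, -8.6]
wrist_force: [-0.8, -0.7, -0.8]
width: 0.0855
time: 3.52
ee_pos: [0.5677, 0.2271, 0.1671]
eef_rot: [-90.5, 1.1, -8.6]
wrist_force: [-1.9, 0.8, -3.8]
width: 0.0851
t 3.5167 pos [0.5677 0.2271 0.1671] rot [-90.54   1.07  -8.61] F [-1.9  0.8 -3.8] w 0.0851
tool shift mm [-2.  17.2 -0.8] turn 0.016
tilt deg xy of tool y [-1.14 -0.38] j [13.75 20.18 85.63 -0.1  75.38 22.37] qv [  0.51  -6.77 -11.09   0.38   3.85   0.15]
time: 3.6
ee_pos: [0.5666, 0.2268, 0.1852]
eef_rot: [-90.6, 1.3, -8.6]
wrist_force: [0.1, 1.0, -0.3]
width: 0.0854
time: 3.77
ee_pos: [0.57, 0.2277, 0.1675]
eef_rot: [-90.4, 0.8, -8.6]
wrist_force: [-1.0, -0.7, -2.1]
width: 0.0858
t 3.7667 pos [0.57   0.2277 0.1675] rot [-90.4    0.76  -8.62] F [-1.  -0.7 -2.1] w 0.0858
tool shift mm [-4.2 17.6 -1.8] turn 0.015
tilt deg xy of tool y [-0.81 -0.28] j [ 1.374e+01  2.021e+01  8.555e+01 -8.000e-02  7.510e+01  2.238e+01] qv [ 0.27 -6.21 -9.14  0.07  4.12  0.1 ]
```

```bash
python3 -m pendant '[-2,-20,-1,0.008,1,0,25,0,0,1,0,0,0,0,1,-1,-20,-1,0.008,1,-1,25,0,0,1,0,0,0,0,1,0,0,0,0,1,0,0,0,0,1]';python3 -c "
from h import *
go([.5653,.2265,.078],-9.5);tilt()"
```

```text
time: 4.43
ee_pos: [0.5741, 0.229, 0.1782]
eef_rot: [-89.9, -0.4, -9.6]
wrist_force: [0.3, -0.5, -0.7]
width: 0.0858
t 4.4333 pos [0.5741 0.229  0.1782] rot [-89.9   -0.37  -9.55] F [ 0.3 -0.5 -0.7] w 0.0858
tool shift mm [ -8.9 100.2  -4.1] turn -0.001
tilt deg xy of tool y [0.38 0.03] j [ 1.376e+01  1.934e+01  8.536e+01 -6.000e-02  7.492e+01  2.333e+01] qv [ 0.09 -1.71 -3.03  0.07  0.83 -0.06]
```

```bash
python3 -m pendant '[-4,5,-2,0,1,-4,10,-2,0,1,0,10,0,0,1,0,10,0,0,1,0,0,0,0,1,0,0,0,0,1]';python3 -c "
from h import *
go([.5653,.2265,.078],-9.5);tilt()
t=r.get_image('top');s=r.get_image('scene')
f=lambda im,x,y:cv2.resize(im[y:y+75,x:x+80],None,fx=5,fy=5,interpolation=cv2.INTER_CUBIC)
cv2.imwrite('pics/a1.png',np.clip(np.hstack([f(t,150,190),f(s,290,120)])*1.4,0,255).astype('uint8'))"
```

```text
time: 4.93
ee_pos: [0.5667, 0.2266, 0.1438]
eef_rot: [-89.8, -0.6, -9.5]
wrist_force: [0.8, 0.3, -0.4]
width: 0.0855
t 4.9333 pos [0.5667 0.2266 0.1438] rot [-89.79  -0.63  -9.54] F [ 0.8  0.3 -0.4] w 0.0855
tool shift mm [-2.  65.8 -0.6] turn -0.001
tilt deg xy of tool y [0.65 0.1 ] j [ 1.371e+01  2.028e+01  8.846e+01 -6.000e-02  7.059e+01  2.327e+01] qv [ 0.11  1.35  1.74  0.16 -0.39 -0.01]
```

View pics/a1.png

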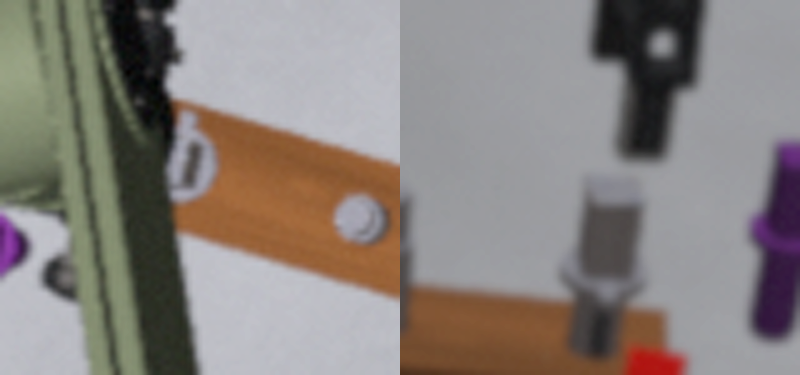

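```bash
python3 -c "
from h import *
s=r.read_state();R=Ro.from_euler('xyz',s['eef_rot'],degrees=True).as_matrix()
f=lambda P:((proj('scene',P)-[290,120])*5+[400,0]).round(0)
for o in ([0,0,0],[.043,-.013,0],[.057,-.013,0],[.057,-.013,.011],[.057,-.013,-.011],[.057,-.05,0]): print(o,f(s['ee_pos']+R@np.array(o)))
for z in (.115,.073,.03): print(f([.5653,.2265,z]))
for z in (.115,.073,.03): print(f([.5653,.2265+.006,z]))
"
```

```text
[0, 0, 0] [[619. 129.]]
[0.043, -0.013, 0] [[636. 151.]]
[0.057, -0.013, 0] [[640. 167.]]
[0.057, -0.013, 0.011] [[667. 168.]]
[0.057, -0.013, -0.011] [[614. 167.]]
[0.057, -0.05, 0] [[652.  88.]]
[[609. 184.]]
[[598. 262.]]
[[587. 338.]]
[[622. 183.]]
[[610. 261.]]
[[599. 337.]]
```

```bash
python3 -m pendant '[-1,10,0,0,1,-1,10,0,0,1,0,10,0,0,1,0,10,0,0,1,0,10,0,0,1,0,0,0,0,1,0,0,0,0,1]';python3 -c "
from h import *
go([.5653,.2268,.078],-9.5);tilt()"
```

```text
time: 5.62
ee_pos: [0.5651, 0.2271, 0.0881]
eef_rot: [-89.8, -0.6, -9.5]
wrist_force: [0.5, -0.2, -0.9]
width: 0.0856
t 5.6167 pos [0.5651 0.2271 0.0881] rot [-89.81  -0.59  -9.54] F [ 0.5 -0.2 -0.9] w 0.0856
tool shift mm [ 0.1 10.1 -0.3] turn -0.001
tilt deg xy of tool y [0.62 0.09] j [ 1.379e+01  2.400e+01  9.071e+01 -6.000e-02  6.467e+01  2.336e+01] qv [-0.08  1.55  1.12 -0.05 -0.54  0.03]
```

```bash
python3 -m pendant '[0,8,0,0,1,0,1,0,0,1,0,0,0,0,0.5,0,0,0,0,0.2,0,0,0,0,0,0,0,0,0,0,0,0,0,0,0]';python3 -m pendant '[0,0,0,0,0,0,0,0,0,0,0,0,0,0,0]';python3 -c "
from h import *
go([.5653,.2268,.078],-9.5);tilt()"
```

```text
time: 6.2
ee_pos: [0.5664, 0.2274, 0.0792]
eef_rot: [-89.8, -0.7, -9.5]
wrist_force: [0.7, 0.3, -1.2]
width: 0.0256
time: 6.45
ee_pos: [0.5663, 0.2275, 0.0794]
eef_rot: [-89.7, -0.7, -9.5]
wrist_force: [0.2, -0.3, -1.1]
width: 0.023
t 6.45 pos [0.5663 0.2275 0.0794] rot [-89.74  -0.72  -9.54] F [ 0.2 -0.3 -1.1] w 0.023
tool shift mm [-0.9  1.4 -0.8] turn -0.001
tilt deg xy of tool y [0.76 0.13] j [ 1.379e+01  2.469e+01  9.091e+01 -6.000e-02  6.363e+01  2.336e+01] qv [ 0.06  0.05  0.11  0.08 -0.01 -0.13]
```

```bash
python3 -m pendant '[0,-5,0,0,0,0,-8,0,0,0,0,-8,0,0,0,0,-10,0,0,0,0,-10,0,0,0]';python3 -c "
from h import *
go([.5653,.2268,.215],-9.5);tilt()"
python3 -m pendant '[0,-12,0,0,0,0,-15,0,0,0,0,-15,0,0,0,0,-15,0,0,0,0,-15,0,0,0,0,-15,0,0,0,0,-10,0,0,0,0,0,0,0,0]';python3 -c "
from h import *
go([.5653,.2268,.215],-9.5);tilt()"
```

```text
time: 6.87
ee_pos: [0.5621, 0.2264, 0.1181]
eef_rot: [-90.0, -0.2, -9.6]
wrist_force: [-0.3, 0.1, -4.3]
width: 0.0231
t 6.8667 pos [0.5621 0.2264 0.1181] rot [-89.96  -0.22  -9.55] F [-0.3  0.1 -4.3] w 0.0231
tool shift mm [  3.5 -96.9   1. ] turn -0.001
tilt deg xy of tool y [0.22 0.  ] j [ 1.378e+01  2.176e+01  8.982e+01 -5.000e-02  6.821e+01  2.335e+01] qv [ 0.06 -9.07 -4.23 -0.07 14.64 -0.03]
time: 7.53
ee_pos: [0.5588, 0.2256, 0.2281]
eef_rot: [-90.0, -0.1, -9.5]
wrist_force: [0.2, 0.5, -4.4]
width: 0.023
t 7.5333 pos [0.5588 0.2256 0.2281] rot [-90.04  -0.14  -9.53] F [ 0.2  0.5 -4.4] w 0.023
tool shift mm [ 6.1 13.1  2.3] turn -0.0
tilt deg xy of tool y [ 0.13 -0.07] j [13.81 15.24 84.55 -0.1  80.11 23.35] qv [ 0.08 -0.68  0.43 -0.03 -0.15 -0.09]
```

```bash
python3 -m pendant '[0,0,-10,0,0,0,0,-20,0,0,5,0,-30,0,0,6,0,-30,0,0,6,0,-30,0,0,6,0,-30,0,0,6,0,-30,0,0,6,0,-30,0,0,6,0,-30,0,0,6,0,-30,0,0]';python3 -c "
from h import *
go([.576,-.2395,.215],-4.5);tilt()"
```

```text
time: 8.37
ee_pos: [0.5508, -0.0576, 0.2194]
eef_rot: [-90.1, 0.9, -8.8]
wrist_force: [1.1, 0.2, -4.9]
width: 0.0234
t 8.3667 pos [ 0.5508 -0.0576  0.2194] rot [-90.13   0.93  -8.83] F [ 1.1  0.2 -4.9] w 0.0234
tool shift mm [  52.9    4.  -175.9] turn -0.076
tilt deg xy of tool y [-0.94  0.02] j [-14.79  10.47  91.39  -0.23  79.05  -5.92] qv [-39.38   5.36  -4.43  -0.81   0.29 -38.67]
```

```bash
python3 -m pendant '[12,0,-30,-0.02,0,12,0,-30,-0.02,0,12,0,-30,-0.02,0,9,0,-25,-0.015,0,4,0,-20,0,0,2,0,-12,0,0,0,0,0,0,0,0,0,0,0,0,0,0,0,0,0]';python3 -c "
from h import *
go([.576,-.2395,.215],-4.5);tilt()"
```

```text
time: 9.12
ee_pos: [0.5721, -0.2261, 0.2067]
eef_rot: [-89.9, 2.3, -5.0]
wrist_force: [0.4, 0.5, -4.9]
width: 0.0234
t 9.1167 pos [ 0.5721 -0.2261  0.2067] rot [-89.87   2.27  -5.  ] F [ 0.4  0.5 -4.9] w 0.0234
tool shift mm [  4.7  -8.5 -13. ] turn -0.009
tilt deg xy of tool y [-2.25  0.33] j [-29.2   19.22  82.04  -0.82  80.86 -24.05] qv [ 0.26 -0.16  1.24  0.91  0.66  0.09]
```

```bash
python3 -m pendant '[2,-20,-4,0,0,2,25,-4,-0.009,0,0,0,-3,0,0,0,-20,-2,0,0,0,25,0,0,0,0,0,0,0,0]';python3 -c "
from h import *
go([.576,-.2395,.215],-4.5);tilt()"
```

```text
time: 9.62
ee_pos: [0.5728, -0.2291, 0.1965]
eef_rot: [-89.5, 2.6, -3.9]
wrist_force: [-3.1, 2.3, -7.8]
width: 0.0233
t 9.6167 pos [ 0.5728 -0.2291  0.1965] rot [-89.49   2.58  -3.89] F [-3.1  2.3 -7.8] w 0.0233
tool shift mm [  3.  -18.7 -10. ] turn 0.011
tilt deg xy of tool y [-2.54  0.69] j [-29.5   20.19  82.01  -0.66  80.35 -25.47] qv [ 1.33 -5.7  -7.75  0.17  4.73  0.09]
```

```bash
python3 -m pendant '[0,-5,0,0,0,0,-5,0,0,0,0,-5,0,0,0,0,-5,0,0,0,0,0,0,0,0,0,0,0,0,0]';python3 -c "
from h import *
go([.576,-.2395,.215],-4.5);tilt()"
for i in 1 2; do python3 -m pendant '[0,-20,0,0,0]' >/dev/null;python3 -c "
from h import *
tilt()"
python3 -m pendant '[0,25,0,0,0]' >/dev/null;python3 -c "
from h import *
tilt()"
python3 -m pendant '[0,0,0,0,0]' >/dev/null;python3 -c "
from h import *
go([.576,-.2395,.215],-4.5);tilt()"; done
```

```text
time: 10.12
ee_pos: [0.576, -0.2268, 0.225]
eef_rot: [-89.6, 2.2, -3.6]
wrist_force: [-0.0, -0.2, -5.0]
width: 0.0232
t 10.1167 pos [ 0.576  -0.2268  0.225 ] rot [-89.6    2.24  -3.65] F [-0.  -0.2 -5. ] w 0.0232
tool shift mm [  1.2   9.9 -12.7] turn 0.015
tilt deg xy of tool y [-2.2   0.54] j [-29.19  18.89  80.26  -0.61  83.03 -25.45] qv [ 0.02 -1.01 -1.37  0.05  0.49 -0.  ]
tilt deg xy of tool y [-2.63  0.78] j [-29.17  18.33  79.09  -0.6   85.25 -25.45] qv [ 2.600e-01 -1.003e+01 -2.021e+01  1.300e-01  2.902e+01 -2.000e-02]
tilt deg xy of tool y [-1.51  0.16] j [-29.19  18.78  80.09  -0.6   82.52 -25.44] qv [ -0.6   14.76  28.59  -0.24 -38.36   0.1 ]
t 10.3667 pos [ 0.576  -0.227   0.2217] rot [-89.64   2.15  -3.66] F [-2.7  2.3 -8.8] w 0.0229
tool shift mm [  1.    6.5 -12.5] turn 0.015
tilt deg xy of tool y [-2.12  0.49] j [-29.2   18.98  80.55  -0.61  82.56 -25.45] qv [ 0.05 -5.14 -9.42  0.05  3.97  0.03]
tilt deg xy of tool y [-2.48  0.7 ] j [-29.2   18.39  79.34  -0.61  84.78 -25.45] qv [  0.11  -7.9  -15.13  -0.03  29.32  -0.04]
tilt deg xy of tool y [-1.54  0.17] j [-29.22  18.91  80.39  -0.61  82.13 -25.44] qv [-7.000e-01  1.460e+01  2.675e+01 -3.000e-02 -3.835e+01  9.000e-02]
t 10.6167 pos [ 0.5757 -0.2272  0.2183] rot [-89.64   2.16  -3.69] F [-3.5  1.3 -8.2] w 0.023
tool shift mm [  1.2   3.2 -12.3] turn 0.014
tilt deg xy of tool y [-2.14  0.5 ] j [-29.23  19.11  80.78  -0.61  82.22 -25.44] qv [ 0.18 -4.81 -8.87  0.02  4.71  0.02]
```

```bash
python3 -m pendant '[0,0,-4,0,0,0,0,-4,0,0,0,0,-3,0.01,0]';python3 -c "
from h import *
go([.576,-.2395,.215],-4.5);tilt()"
for i in 1 2; do 
python3 -m pendant '[0,-20,0,0,0,0,25,0,0,0,0,0,0,0,0,0,0,0,0,0,0,0,0,0,0]' >/dev/null;python3 -c "
from h import *
go([.576,-.2395,.215],-4.5);tilt()"; done
```

```text
time: 10.87
ee_pos: [0.576, -0.2391, 0.2213]
eef_rot: [-89.7, 2.0, -4.2]
wrist_force: [-0.2, -0.5, -4.9]
width: 0.0234
t 10.8667 pos [ 0.576  -0.2391  0.2213] rot [-89.71   2.04  -4.25] F [-0.2 -0.5 -4.9] w 0.0234
tool shift mm [ 0.3  6.3 -0.4] turn 0.004
tilt deg xy of tool y [-2.02  0.44] j [-30.16  19.44  79.98  -0.64  82.54 -25.82] qv [-3.3   1.52 -2.32 -0.23  1.34  4.47]
t 11.2833 pos [ 0.5768 -0.2429  0.2211] rot [-89.89   1.81  -4.52] F [-0.4 -0.1 -4.3] w 0.0232
tool shift mm [-0.9  6.2  3.3] turn -0.0
tilt deg xy of tool y [-1.79  0.25] j [-30.4   19.54  79.87  -0.69  82.27 -25.77] qv [-0.19 -1.09 -2.51  0.12 -0.04  0.03]
t 11.7 pos [ 0.5787 -0.2445  0.2223] rot [-90.05   1.48  -4.58] F [-0.2 -0.  -6. ] w 0.0233
tool shift mm [-2.9  7.4  4.7] turn -0.001
tilt deg xy of tool y [-1.48  0.07] j [-30.43  19.53  79.74  -0.7   82.04 -25.75] qv [-0.06 -1.13 -2.61  0.05  0.08 -0.02]
```

```bash
for i in 1 2 3; do 
python3 -m pendant '[-2,-20,1,0,0,-1,25,1,0,0,0,0,0,0,0,0,0,0,0,0,0,0,0,0,0]' >/dev/null;python3 -c "
from h import *
go([.576,-.2395,.215],-4.5);tilt()"; done
```

```text
t 12.1167 pos [ 0.5778 -0.2432  0.2237] rot [-90.21   1.16  -4.57] F [ 0.5 -0.2 -4.9] w 0.0227
tool shift mm [-1.9  8.7  3.6] turn -0.001
tilt deg xy of tool y [-1.17 -0.11] j [-30.38  19.07  80.17  -0.7   81.71 -25.7 ] qv [-0.11 -1.01 -2.44 -0.08 -0.   -0.03]
t 12.5333 pos [ 0.5767 -0.2421  0.2245] rot [-90.34   0.89  -4.57] F [ 0.2  0.2 -5.3] w 0.0231
tool shift mm [-0.8  9.5  2.6] turn -0.001
tilt deg xy of tool y [-0.92 -0.27] j [-30.34  18.68  80.58  -0.7   81.4  -25.66] qv [ 0.01 -0.91 -2.6  -0.04  0.13  0.01]
t 12.95 pos [ 0.5758 -0.2411  0.2253] rot [-90.47   0.63  -4.58] F [-0.5 -0.2 -5.3] w 0.0238
tool shift mm [ 0.2 10.3  1.7] turn -0.001
tilt deg xy of tool y [-0.67 -0.42] j [-30.3   18.3   80.98  -0.71  81.08 -25.62] qv [ 0.16 -1.03 -2.63 -0.1   0.07 -0.04]
```

```bash
python3 -m pendant '[0,-20,1,0,0,0,25,1,0,0,0,0,0,0,0,0,0,0,0,0,0,0,0,0,0,0,5,0,0,0,0,5,0,0,0,0,5,0,0,0,0,0,0,0,0]' >/dev/null;python3 -c "
from h import *
go([.576,-.2395,.185],-4.5);tilt()
t=r.get_image('top');s=r.get_image('scene')
cv2.imwrite('pics/t3.png',t);cv2.imwrite('pics/s3.png',s)
f=lambda im,x,y:cv2.resize(im[y:y+90,x:x+80],None,fx=5,fy=5,interpolation=cv2.INTER_CUBIC)
cv2.imwrite('pics/a3.png',np.clip(np.hstack([f(t,326,174),f(s,80,120)])*1.4,0,255).astype('uint8'))"
```

```text
t 13.7 pos [ 0.5798 -0.242   0.2138] rot [-9.078e+01  3.000e-02 -4.600e+00] F [-0.5  0.1 -5. ] w 0.0233
tool shift mm [-4.  28.8  2.6] turn -0.002
tilt deg xy of tool y [-0.09 -0.77] j [-30.17  18.86  81.63  -0.73  79.2  -25.44] qv [-0.06 -0.35 -0.7  -0.05  0.51 -0.  ]
```

View pics/a3.png

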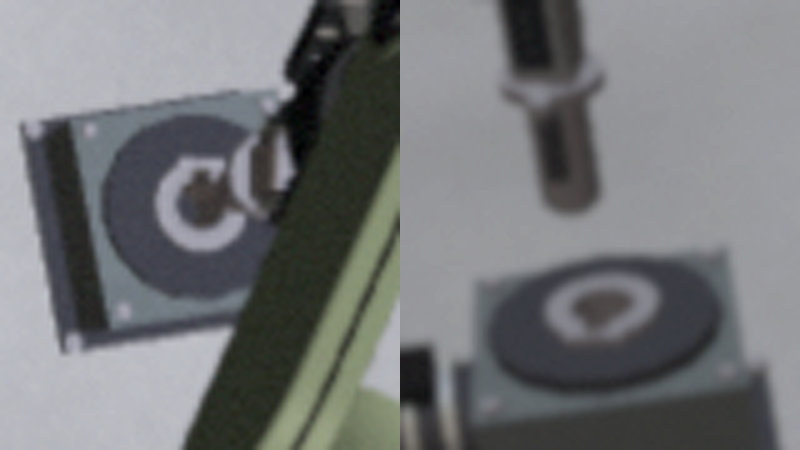

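```bash
cat > ov.py <<'E'
from h import *
import sys
def ov(n,im,x,y,dx=0,dy=0,dyaw=0,k=8,w=60,h=70,hub=(.5763,-.2395),hy=-4.5,off=.0674):
    s=r.read_state();R=Ro.from_euler('xyz',s['eef_rot'],degrees=True).as_matrix()
    S=np.c_[R[:,0],-R[:,2],-R[:,1]]   # shaft axes: x=tool x, z=-tool y, y=-tool z? 
    S[:,1]=np.cross(S[:,2],S[:,0])
    S=S@Ro.from_euler('z',dyaw,degrees=True).as_matrix()
    foot=s['ee_pos']+off*R[:,1]+[dx,dy,0]
    o=cv2.resize(im[y:y+h,x:x+w],None,fx=k,fy=k,interpolation=cv2.INTER_CUBIC)
    o=np.clip(o*1.4,0,255).astype('uint8')
    a=np.linspace(0,2*np.pi,73)
    def line(P,c):
        p=((proj(n,P)-[x,y]+.5)*k).astype(np.int32);cv2.polylines(o,[p],False,c,1)
    for rr,z in((.009,0),(.012,.003),(.02,.055),(.02,.061)):
        line(foot+np.c_[rr*np.cos(a),rr*np.sin(a),a*0+z]@S.T,(0,255,255))
    for z in(.02,.05): pass
    line(foot+np.array([[.017,-.004,.02],[.017,.004,.02],[.017,.004,.05],[.017,-.004,.05],[.017,-.004,.02]])@S.T,(0,0,255))
    for yy in(-.004,.004): line(foot+np.array([[.02,yy,.061],[.028,yy,.061]])@S.T,(255,0,255))
    H=np.r_[hub,.095]
    for rr in(.013,.023): line(H+np.c_[rr*np.cos(a),rr*np.sin(a),a*0],(0,255,0))
    c=np.radians(hy);Rz=np.array([[np.cos(c),-np.sin(c),0],[np.sin(c),np.cos(c),0],[0,0,1]])
    line(H+np.array([[.012,-.005,0],[.019,-.005,0],[.019,.005,0],[.012,.005,0]])@Rz.T,(0,255,0))
    return o
E
python3 -c "
from ov import *
s=cv2.imread('pics/s3.png');t=cv2.imread('pics/t3.png')
a=ov('scene',s,88,130);b=ov('top',t,342,185,w=40)
cv2.imwrite('pics/ov3.png',np.hstack([a,b]))"
```

```text
(no output)
```

View pics/ov3.png

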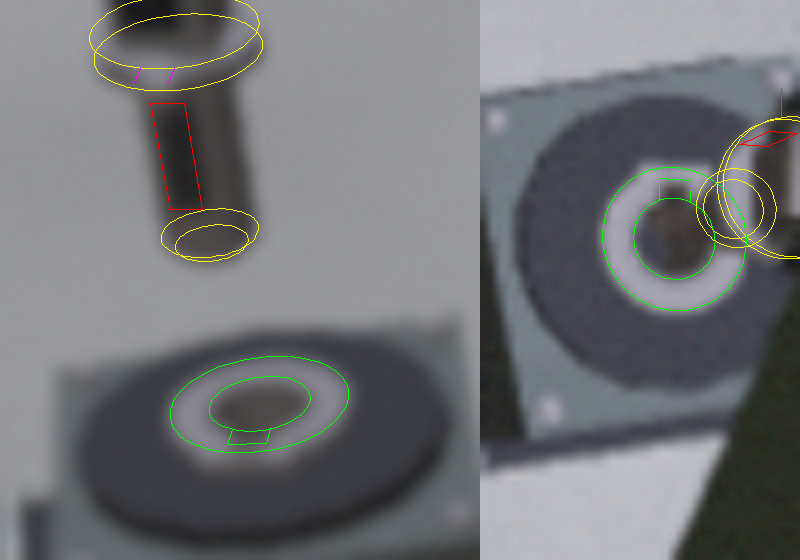

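```bash
python3 -m pendant '[-2,4,2,0,0,-2,6,1,0,0,0,6,0,0,0,0,6,0,0,0,0,6,0,0,0,0,4,0,0,0,0,0,0,0,0,0,0,0,0,0]' >/dev/null;python3 -c "
from h import *
go([.5763,-.2388,.1674],-5);tilt()"
```

```text
t 14.4667 pos [ 0.5755 -0.2387  0.1785] rot [-9.077e+01  4.000e-02 -4.590e+00] F [ 0.6  0.5 -4.7] w 0.0234
tool shift mm [ 0.8 11.1  0.1] turn 0.007
tilt deg xy of tool y [-0.1  -0.76] j [-30.11  20.01  84.44  -0.74  75.26 -25.33] qv [ 0.02  0.71  0.48  0.04 -0.22 -0.02]
```

```bash
python3 -m pendant '[1,5,0,0,0,0,1,0,0,0,0,0,0,0,0]' >/dev/null;python3 -c "
from ov import *
go([.5763,-.2388,.1674],-5);tilt()
t=r.get_image('top');s=r.get_image('scene')
a=ov('scene',s,88,130);b=ov('top',t,342,185,w=40)
cv2.imwrite('pics/ov4.png',np.hstack([a,b]))"
```

```text
t 14.7167 pos [ 0.577  -0.2391  0.1721] rot [-90.79   0.    -4.59] F [ 0.6  1.3 -4.9] w 0.0233
tool shift mm [-0.7  4.7  0.3] turn 0.007
tilt deg xy of tool y [-0.07 -0.79] j [-30.08  20.5   84.57  -0.74  74.59 -25.29] qv [ 0.08  0.39  0.23  0.05 -0.15  0.02]
```

View pics/ov4.png

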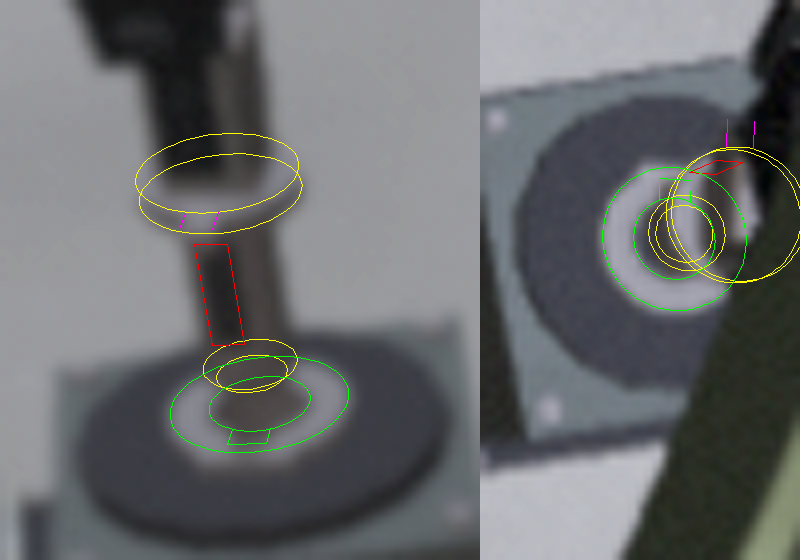

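```bash
python3 -m pendant '[-0.5,4,0,0.004,0,0,4,0,0,0,0,3,0,0,0,0,0,0,0,0]';python3 -m pendant '[0,3,0,0,0,0,0,0,0,0]';python3 -c "
from h import *
go([.5763,-.2390,.1424],-5);tilt()"
```

```text
time: 15.15
ee_pos: [0.577, -0.2395, 0.1613]
eef_rot: [-90.8, -0.1, -4.8]
wrist_force: [-0.2, 0.2, -5.4]
width: 0.0232
time: 15.32
ee_pos: [0.5769, -0.2394, 0.1577]
eef_rot: [-90.8, -0.1, -4.8]
wrist_force: [-0.2, 0.5, -5.2]
width: 0.0233
t 15.3167 pos [ 0.5769 -0.2394  0.1577] rot [-9.082e+01 -9.000e-02 -4.850e+00] F [-0.2  0.5 -5.2] w 0.0233
tool shift mm [-0.6 15.3  0.6] turn 0.003
tilt deg xy of tool y [ 0.02 -0.83] j [-30.11  21.26  85.36  -0.74  72.95 -25.05] qv [ 0.06 -0.4  -0.48 -0.01  0.28 -0.06]
```

Foot is about 5 mm below the hub face with no contact force, so it has entered the bore. I continue down to the key.

```bash
python3 -m pendant '[0,4,0,0,0,0,3,0,0,0,0,3,0,0,0,0,0,0,0,0]';python3 -m pendant '[0,3,0,0,0,0,2,0,0,0,0,0,0,0,0]';python3 -c "
from h import *
go([.5763,-.2390,.1424],-5);tilt()"
```

```text
time: 15.65
ee_pos: [0.5769, -0.2394, 0.1467]
eef_rot: [-90.8, -0.1, -4.8]
wrist_force: [-0.2, -0.4, -4.8]
width: 0.0232
time: 15.9
ee_pos: [0.5769, -0.2395, 0.141]
eef_rot: [-90.8, -0.1, -4.8]
wrist_force: [0.4, 0.6, -4.4]
width: 0.0233
t 15.9 pos [ 0.5769 -0.2395  0.141 ] rot [-9.08e+01 -8.00e-02 -4.85e+00] F [ 0.4  0.6 -4.4] w 0.0233
tool shift mm [-0.6 -1.4  0.4] turn 0.003
tilt deg xy of tool y [ 0.01 -0.8 ] j [-30.13  22.27  86.11  -0.72  71.21 -25.05] qv [-0.06  0.04  0.13 -0.09  0.03  0.04]
```

```bash
python3 -m pendant '[0,2,0,0,0,0,2,0,0,0,0,0,0,0,0]';python3 -m pendant '[0,3,0,0,0,0,3,0,0,0,0,0,0,0,0]';python3 -c "
from h import *
go([.5763,-.2390,.1074],-5);tilt()"
```

```text
time: 16.15
ee_pos: [0.577, -0.2395, 0.1367]
eef_rot: [-90.8, -0.1, -4.8]
wrist_force: [-0.2, -0.2, -4.3]
width: 0.0232
time: 16.4
ee_pos: [0.5772, -0.2395, 0.1304]
eef_rot: [-90.8, -0.1, -4.8]
wrist_force: [0.4, -0.4, -5.9]
width: 0.023
t 16.4 pos [ 0.5772 -0.2395  0.1304] rot [-90.79  -0.12  -4.84] F [ 0.4 -0.4 -5.9] w 0.023
tool shift mm [-1.  22.9  0.7] turn 0.003
tilt deg xy of tool y [ 0.05 -0.79] j [-30.12  22.95  86.54  -0.7   70.07 -25.05] qv [-0.07 -0.05 -0.21 -0.16  0.18  0.03]
```

```bash
python3 -m pendant '[0,4,0,0,0,0,4,0,0,0,0,3,0,0,0,0,0,0,0,0]';python3 -m pendant '[0,3,0,0,0,0,3,0,0,0,0,0,0,0,0]';python3 -c "
from h import *
go([.5763,-.2390,.1074],-5);tilt()"
```

```text
time: 16.73
ee_pos: [0.5771, -0.2394, 0.1181]
eef_rot: [-90.8, -0.1, -4.8]
wrist_force: [-0.6, 0.3, -4.8]
width: 0.0233
time: 16.98
ee_pos: [0.5777, -0.2398, 0.114]
eef_rot: [-90.8, -0.1, -4.8]
wrist_force: [-2.2, 1.9, 3.8]
width: 0.0234
t 16.9833 pos [ 0.5777 -0.2398  0.114 ] rot [-90.79  -0.14  -4.83] F [-2.2  1.9  3.8] w 0.0234
tool shift mm [-1.5  6.6  0.7] turn 0.003
tilt deg xy of tool y [ 0.08 -0.8 ] j [-30.13  24.06  87.11  -0.7   68.37 -25.05] qv [-0.04 -1.03 -0.92 -0.14  2.12  0.  ]
```

```bash
python3 -m pendant '[0,5,0,0,0,0,5,0,0,0]';python3 -m pendant '[0,5,0,0,0,0,5,0,0,0]';python3 -c "
from h import *
go([.5763,-.2390,.1074],-5);tilt()"
```

```text
time: 17.15
ee_pos: [0.5782, -0.2399, 0.1086]
eef_rot: [-90.8, -0.2, -4.8]
wrist_force: [-4.9, 3.3, 10.8]
width: 0.0233
time: 17.32
ee_pos: [0.5783, -0.2401, 0.1075]
eef_rot: [-90.8, -0.1, -4.8]
wrist_force: [-11.9, 6.0, 26.4]
width: 0.0232
t 17.3167 pos [ 0.5783 -0.2401  0.1075] rot [-90.81  -0.1   -4.76] F [-11.9   6.   26.4] w 0.0232
tool shift mm [-2.1  0.1  0.9] turn 0.004
tilt deg xy of tool y [ 0.03 -0.82] j [-30.11  24.6   87.2   -0.75  67.76 -25.06] qv [ 0.15  0.27 -0.59 -0.26  0.47 -0.07]
```

```bash
python3 -m pendant '[-0.7,4.5,0.3,0,0,-0.7,4.5,0.3,0,0]';python3 -c "
from ov import *
for i in range(4):
    t=r.get_image('top');s=r.get_image('scene');go([.5763,-.2390,.1074],-5)
tilt()
a=ov('scene',s,88,130);b=cv2.resize(s[130:200,88:148],None,fx=8,fy=8,interpolation=cv2.INTER_CUBIC)[:,:320]
cv2.imwrite('pics/ov5.png',np.hstack([a,b]))"
```

```text
time: 17.48
ee_pos: [0.5783, -0.24, 0.1076]
eef_rot: [-90.9, -0.2, -4.7]
wrist_force: [-6.5, 3.1, 15.8]
width: 0.0235
t 17.5833 pos [ 0.5782 -0.24    0.1076] rot [-90.89  -0.25  -4.75] F [-6.8  3.2 15.5] w 0.0231
tool shift mm [-2.   0.1  0.8] turn 0.004
t 17.6833 pos [ 0.5782 -0.24    0.1075] rot [-90.89  -0.24  -4.75] F [-6.7  4.4 16.3] w 0.0234
tool shift mm [-2.   0.1  0.8] turn 0.004
t 17.7833 pos [ 0.5782 -0.24    0.1076] rot [-90.89  -0.25  -4.75] F [-6.2  2.8 15.3] w 0.0233
tool shift mm [-2.   0.2  0.9] turn 0.004
t 17.8833 pos [ 0.5783 -0.24    0.1076] rot [-90.89  -0.25  -4.75] F [-7.2  3.2 15.6] w 0.0233
tool shift mm [-2.   0.2  0.8] turn 0.004
tilt deg xy of tool y [ 0.17 -0.91] j [-30.1   24.49  87.35  -0.75  67.56 -25.06] qv [-0.04 -0.03  0.02  0.03  0.06 -0.08]
```

View pics/ov5.png

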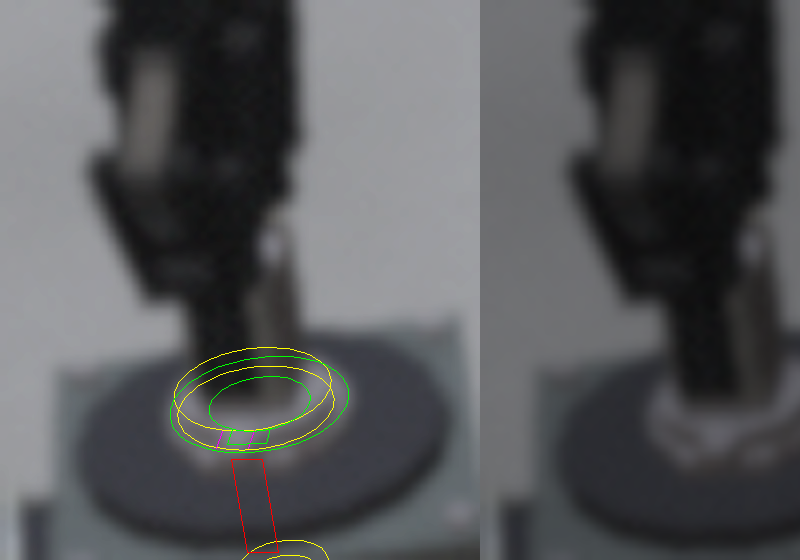

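```bash
python3 -m pendant '[-0.3,6,0,0,0,-0.3,6,0,0,0,-0.3,6,0,0,0]';python3 -c "
from ov import *
for i in range(4):
    t=r.get_image('top');s=r.get_image('scene');go([.5763,-.2390,.1074],-5)
tilt()
b=cv2.resize(s[150:200,85:145],None,fx=10,fy=10,interpolation=cv2.INTER_CUBIC)
cv2.imwrite('pics/ov6.png',np.clip(b*1.5,0,255).astype('uint8'));cv2.imwrite('pics/s6.png',s)"
```

```text
time: 18.13
ee_pos: [0.5783, -0.2402, 0.1075]
eef_rot: [-90.9, -0.3, -4.7]
wrist_force: [-9.8, 7.1, 23.4]
width: 0.0229
t 18.2333 pos [ 0.5783 -0.2402  0.1075] rot [-90.95  -0.27  -4.7 ] F [-10.4   6.7  23.1] w 0.0231
tool shift mm [-2.1  0.1  1.1] turn 0.005
t 18.3333 pos [ 0.5783 -0.2402  0.1075] rot [-90.94  -0.27  -4.7 ] F [-10.3   6.6  23.9] w 0.023
tool shift mm [-2.1  0.   1. ] turn 0.005
t 18.4333 pos [ 0.5784 -0.2402  0.1075] rot [-90.95  -0.27  -4.7 ] F [-10.1   6.7  22.7] w 0.023
tool shift mm [-2.1  0.1  1. ] turn 0.005
t 18.5333 pos [ 0.5783 -0.2402  0.1075] rot [-90.94  -0.27  -4.7 ] F [-11.2   5.8  23.6] w 0.0232
tool shift mm [-2.1  0.1  1.1] turn 0.005
tilt deg xy of tool y [ 0.19 -0.96] j [-30.09  24.49  87.37  -0.8   67.49 -25.09] qv [ 0.    0.05  0.08 -0.02  0.05  0.04]
```

View pics/ov6.png

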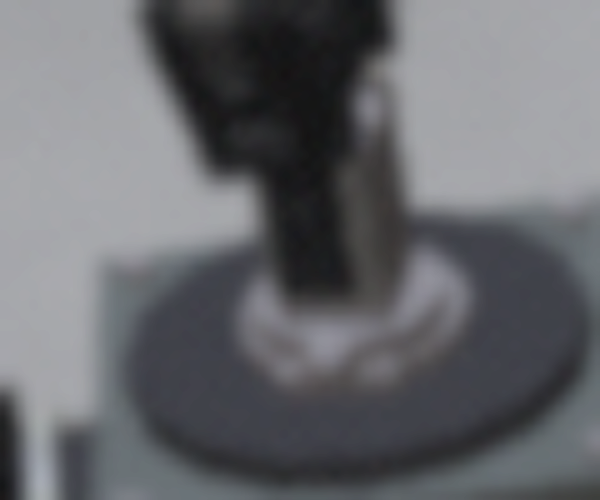

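View pics/s6.png

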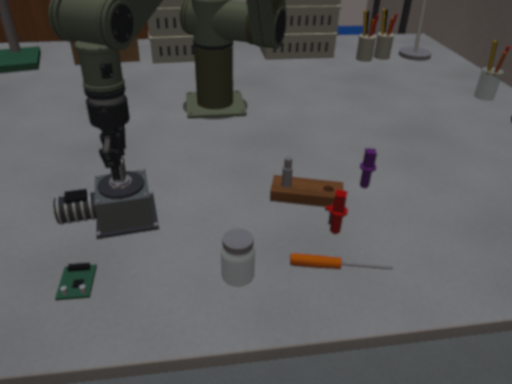

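```bash
python3 -m pendant '[-1.5,4,0.8,0,0,-1.5,4,0.8,0,0,-1.5,4,0.8,0,0]';python3 -c "
from h import *
go([.5763,-.2390,.1074],-5);tilt();print(r.read_state()['ft_torque'])"
python3 -m pendant '[-1.5,6,1.5,0,0,-1.5,6,1.5,0,0,-1.5,6,1.5,0,0]';python3 -c "
from h import *
go([.5763,-.2390,.1074],-5);tilt();print(r.read_state()['ft_torque'])"
```

```text
time: 18.78
ee_pos: [0.5776, -0.2397, 0.1077]
eef_rot: [-91.3, -0.8, -4.7]
wrist_force: [-4.0, 3.5, 12.1]
width: 0.0228
t 18.7833 pos [ 0.5776 -0.2397  0.1077] rot [-91.26  -0.82  -4.67] F [-4.   3.5 12.1] w 0.0228
tool shift mm [-1.4  0.2  0.6] turn 0.006
tilt deg xy of tool y [ 0.72 -1.32] j [-30.06  24.02  88.03  -0.85  66.67 -25.05] qv [ 0.18 -1.7   2.51 -0.29 -3.31  0.19]
[ 0.61721669  1.14602644 -0.02905466]
time: 19.03
ee_pos: [0.5776, -0.2398, 0.1076]
eef_rot: [-91.8, -1.3, -4.7]
wrist_force: [-7.7, 2.6, 20.8]
width: 0.0235
t 19.0333 pos [ 0.5776 -0.2398  0.1076] rot [-91.8   -1.34  -4.65] F [-7.7  2.6 20.8] w 0.0235
tool shift mm [-1.4  0.2  0.7] turn 0.006
tilt deg xy of tool y [ 1.19 -1.9 ] j [-29.93  23.64  88.59  -1.16  65.79 -24.8 ] qv [ 0.49 -1.54  2.22 -1.1  -3.21  1.11]
[ 1.13031509  2.19733289 -0.16055485]
```

```bash
python3 -m pendant '[1.5,4,-1.5,0,0,1.5,4,-1.5,0,0,1.5,4,-1.5,0,0]';python3 -c "
from h import *
go([.5763,-.2390,.1074],-5);tilt();print(r.read_state()['ft_torque'])"
python3 -m pendant '[1.5,4,-1.5,0,0,1.5,4,-1.5,0,0,1.5,4,-1.5,0,0]';python3 -c "
from h import *
go([.5763,-.2390,.1074],-5);tilt();print(r.read_state()['ft_torque'])"
```

```text
time: 19.28
ee_pos: [0.5781, -0.2407, 0.1074]
eef_rot: [-91.4, -0.7, -4.6]
wrist_force: [-11.3, 9.3, 20.1]
width: 0.0232
t 19.2833 pos [ 0.5781 -0.2407  0.1074] rot [-91.36  -0.7   -4.65] F [-11.3   9.3  20.1] w 0.0232
tool shift mm [-1.9 -0.   1.6] turn 0.006
tilt deg xy of tool y [ 0.59 -1.41] j [-30.05  24.17  87.84  -1.01  66.78 -25.01] qv [-0.49  2.12 -3.08  0.75  4.23 -0.76]
[ 1.81876784  2.40457967 -0.05491664]
time: 19.53
ee_pos: [0.5784, -0.2408, 0.1074]
eef_rot: [-90.9, -0.0, -4.6]
wrist_force: [-12.6, 8.8, 18.6]
width: 0.0235
t 19.5333 pos [ 0.5784 -0.2408  0.1074] rot [-9.088e+01 -2.000e-02 -4.600e+00] F [-12.6   8.8  18.6] w 0.0235
tool shift mm [-2.3  0.   1.7] turn 0.007
tilt deg xy of tool y [-0.05 -0.87] j [-30.11  24.68  87.1   -0.85  67.83 -25.2 ] qv [-0.17  1.93 -2.83  0.6   4.19 -0.82]
[ 1.53056023  2.11100531 -0.07316716]
```

```bash
python3 -m pendant '[0.3,4,-1.8,0,0,0.3,4,-1.8,0,0,0.3,4,-1.8,0,0]';python3 -c "
from h import *
go([.5763,-.2390,.1074],-5);tilt();print(r.read_state()['ft_torque'])"
python3 -m pendant '[0,4,-1.8,0,0,0,4,-1.8,0,0,0,4,-1.8,0,0]';python3 -c "
from h import *
go([.5763,-.2390,.1074],-5);tilt();print(r.read_state()['ft_torque'])"
```

```text
time: 19.78
ee_pos: [0.5784, -0.241, 0.1075]
eef_rot: [-90.4, 0.2, -4.5]
wrist_force: [-9.5, 9.7, 16.9]
width: 0.0234
t 19.7833 pos [ 0.5784 -0.241   0.1075] rot [-90.39   0.17  -4.52] F [-9.5  9.7 16.9] w 0.0234
tool shift mm [-2.2  0.1  1.9] turn 0.008
tilt deg xy of tool y [-0.2  -0.38] j [-30.31  24.87  86.81  -0.46  68.3  -25.63] qv [-0.7   0.75 -1.12  1.35  1.75 -1.58]
[ 1.44877491  1.53808172 -0.04430076]
time: 20.03
ee_pos: [0.5784, -0.2412, 0.1076]
eef_rot: [-90.0, 0.2, -4.4]
wrist_force: [-8.5, 8.9, 17.8]
width: 0.0236
t 20.0333 pos [ 0.5784 -0.2412  0.1076] rot [-89.97   0.22  -4.37] F [-8.5  8.9 17.8] w 0.0236
tool shift mm [-2.2  0.2  2. ] turn 0.011
tilt deg xy of tool y [-0.22  0.05] j [-3.051e+01  2.498e+01  8.664e+01 -8.000e-02  6.859e+01 -2.611e+01] qv [-0.74  0.45 -0.69  1.33  1.1  -1.85]
[1.30203903 1.4202461  0.04220159]
```

```bash
python3 -m pendant '[0,5,0,0,0,0,6,0,0,0,0,6,0,0,0]';python3 -c "
from ov import *
for i in range(5):
    t=r.get_image('top');s=r.get_image('scene')
    if i%2==0: go([.5763,-.2390,.1074],-5)
tilt();print(r.read_state()['ft_torque'])
b=cv2.resize(s[150:200,85:145],None,fx=10,fy=10,interpolation=cv2.INTER_CUBIC)
cv2.imwrite('pics/ov7.png',np.clip(b*1.5,0,255).astype('uint8'))"
```

```text
time: 20.28
ee_pos: [0.5784, -0.2411, 0.1075]
eef_rot: [-90.1, 0.3, -4.3]
wrist_force: [-13.1, 7.6, 24.2]
width: 0.0234
t 20.3833 pos [ 0.5784 -0.2411  0.1075] rot [-90.12   0.27  -4.26] F [-12.3   7.6  24.1] w 0.0233
tool shift mm [-2.3  0.1  1.9] turn 0.013
t 20.5833 pos [ 0.5784 -0.2411  0.1075] rot [-90.11   0.26  -4.27] F [-13.1   6.4  23.9] w 0.023
tool shift mm [-2.3  0.1  2. ] turn 0.013
t 20.7833 pos [ 0.5784 -0.2411  0.1075] rot [-90.11   0.26  -4.27] F [-12.4   6.6  23.9] w 0.0232
tool shift mm [-2.3  0.1  1.9] turn 0.013
tilt deg xy of tool y [-0.27 -0.09] j [-30.43  24.98  86.65  -0.23  68.56 -26.07] qv [ 0.07 -0.07  0.03  0.05  0.04 -0.04]
[ 1.17611335  2.11210041 -0.0775405 ]
```

View pics/ov7.png

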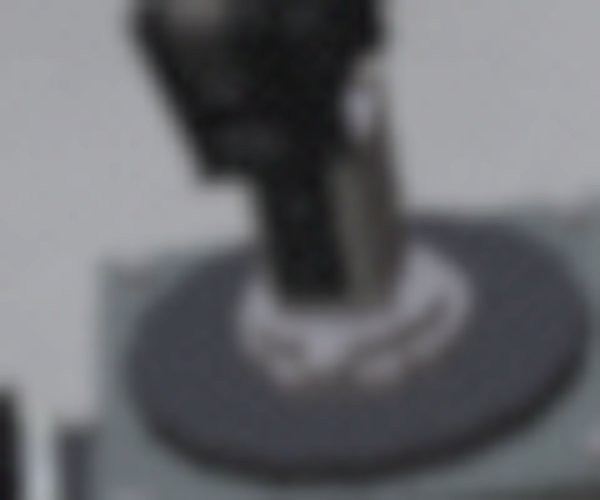

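The collar is seated on the hub face, and pushing harder no longer lowers it. The tool stands within 0.3° of vertical, and the reading is steady at about 24 N. I'm handing in.

```bash
python3 -c "
from h import *
r.hand_in();go([.5763,-.2390,.1074],-5)"
```

```text
the job is handed in; nothing more can be done
the job is handed in; nothing more can be done
```

I took the keyed shaft out of the stand and pushed it into the hub bore. The key slipped into the keyway on the first push. The shaft is still gripped and pressed fully home, and I handed the job in at about 20.8 s of the 51 s.

**Last checks:**
- **Depth:** the TCP height was 0.1075 m against 0.1074 m expected at the 55 mm stop. Pushing harder did not lower it further.
- **Push:** the upward wrist force held steady at about 24 N for half a second.
- **Tilt:** the tool stood within 0.3° of vertical, after I corrected a lean of up to about 2° while the shaft was already in the bore.
- **Pictures:** the last close-up shows the collar and tab on the hub face. An earlier full picture at 18.5 s showed the plain shaft, jar, screwdriver, board and the red and purple look-alikes where they were.

**Where the checks disagreed:**
- A side force of about 14 N remained, because the tool ended about 2–3 mm from the hub axis I measured in the pictures. Part of that may be calibration error.
- The flush fit rests on the height and force readings, as the pictures are too coarse to show a gap of less than a millimetre.

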